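# Open the battery bay of the particle counter

## Task

Open the battery bay of the white particle counter, using the fingertips only: press the orange snap tab fully in, then gently push the released blue cover along its rails by its upright rib until it is completely off the battery bay and parked over the ledge beyond. Do not grip or lift anything, and leave the two fresh cells in front of the counter and the loupe where they stand.

Things in the scene. Friction and masses are not known exactly. Their poses are not given: they have to be found in the camera images.
- counter: White particle counter, 96 (x) x 229 (y) x 52 mm, fixed; yaw within 0.5 rad. Origin: centre of its underside; x points away from its front (dark display), y along its length, the way the cover slides off. On top from -y to +y: a deck (44 mm high) with the orange tab, the battery bay under the blue cover, a grey ledge, an end wall. Two side rails (tops 51.5 mm high, 64 mm apart inside) hold the cover down.
- bay (a point): Centre of the battery bay's mouth, 42 mm above the bench, at y = -14.5 mm in the counter's frame, 58 (x) x 56 (y) mm; two spent cells lie in it. The seated cover's origin is here. The ledge follows on its +y side, 94 mm long.
- cover: Blue cover, a plate 72 (x) x 74 (y) x 5 mm, about 0.12 kg, loose in the rails. Origin: centre of its underside; axes as the counter's. It slides to +y with about 1 N; the end wall stops it after 84 mm and the bay is clear after 65 mm. A skirt under its -y edge is caught by the tab until the tab is pressed. The rails hold it down.
- rib_back (a point): Centre of the rear (-y) face of the cover's upright rib, where it is pushed; 60 mm above the bench, 37 mm to the -y side of the cover's origin. The rib is 52 mm wide (x), 7 mm thick (y) and its top is 67 mm above the bench, 15.5 mm above the rails' tops.
- tab_top (a point): Centre of the top of the orange snap tab, a button 36 (x) x 30 (y) mm; 56 mm above the bench before it is pressed, 47 mm when fully in (3 mm above the deck round it). It lies 33 mm behind the rear face of the seated cover's rib. It moves straight down.
- tab (a joint): Travel of the snap tab, in m: 0 as found, 0.009 fully in (a hard stop). It takes about 3 N all the way and stays where it is left, with no spring back; the cover is free from about 0.006.
- fresh_a: Green fresh AA cell, 14 mm across, 50 mm tall, standing loose on the bench in front of the counter; origin at the centre of its underside. A bystander.
- fresh_b: Red fresh AA cell, 14 mm across, 50 mm tall, standing loose beside the green one; origin at the centre of its underside. A bystander.
- loupe: Black stand loupe, 38 mm across, 36 mm tall, standing loose on the bench to the right; origin at the centre of its underside. A bystander.
There are look-alikes about, which are no part of the job. Of the things like the cover, leave any that is turquoise; of the rest the larger one is meant.

How it is judged:
By the outcome, as a careful person would: the job done as asked, in the order asked, and still so for the second after the job is handed in, with the robot touching nothing.
It also fails if it takes over 32 s, if anything falls off the work surface, if the arm or the gripper's body presses on something with over 40 N, if the wrist force passes 120 N, or if a joint passes its speed limit or range.

## Robot

A 7-joint arm with a two-finger parallel gripper is mounted at the origin on the work surface; the furniture and walls round the work are solid. World frame = base frame: x ahead of the robot, y to its left, z up, the work surface at z = 0. Lengths are in mm, angles in rad, forces in N, time in s.
With the tool pointing down it reaches from about 400 to 875 mm from the base axis. Payload 4.4 kg.
Tool frame: the origin (TCP) lies at the very end of the fingers, on their centre line; the grasp point (between the pads) lies 19 mm behind it; z points along the fingers, x is the direction in which the jaws open and shut, and the axes are right-handed (so a half turn about z gives the same grasp; the last joint's range is limited). The gripper opens to 85 mm and grips with 20 to 120 N. Pads are 22 mm wide; open, the fingers measure 114 mm over their backs; the gripper's body (76 mm by 85 mm) begins 54 mm behind the grasp point. The pads swing forward as they close: fully open they stand 13 mm farther back than shut.
Start: joints at [1.274, 0.628, 0.038, 1.517, -0.027, 0.996, -0.02], TCP at [148.72, -632.772, 205.013] pointing down, gripper open.
Joint ranges: [-3.06, 3.06], [-0.37, 2.12], [-1.25, 1.32], [0.18, 2.47], [-1.1, 4.24], [0.23, 1.98], [-2.94, 2.94]. Speed limits (rad/s): [2.57, 2.57, 3.14, 3.14, 3.14, 3.14, 3.14].

## Interface

Orientations are given as [roll, pitch, yaw] about the fixed x, y, z axes, in that order (R = Rz(yaw) Ry(pitch) Rx(roll)).
In Python, from cell import * gives the robot as it stands. The module is installed in compiled form; this text tells all that it offers.
- The arm moves only by the tool play_rows, never from a script. Its argument "targets" is a list of rows, each an object with "slide": the shift along the tool's x, y, z in mm, a list of three; "turn": the turn, a rotation vector about the tool's x, y, z in degrees, a list of three; "hand": the finger opening in mm, from 0 to 85.4. A call has 1 to 5 rows; each row shifts and turns the commanded pose from where the row before left it, along the tool's axes as they then stand; what a row does not reach is not made up. A row lasts 1/8 s, in which the tool goes at most 62.5 mm and 10.7 degrees, less where a joint would pass 70% of its speed; a pose out of reach is approached as far as the arm can. A call is refused whole if a number of a shift passes 62.5 or a number of a turn 10.7, either way. A call with a gripper value outside its range is refused whole. The fingers move at their own pace and stop on an object; the grip force is fixed at half the most. Time passes only in rows, so rows that do not move let the fingers close. It gives the time, the measured TCP pose, the force and the opening at its end, in the units of the state.
- read_state(): the state, without advancing time (a new reading comes with each control period).
- get_image(name): name is "scene" or "side" or "wrist"; returns (picture, depth): 384x512x3 uint8, blue, green, red; 384x512 float32, mm along the optical axis (not along the pixel's ray), 0 where there is no reading.
- calibration(name): a dict with "K" (3x3 intrinsics, pixels), "R" (3x3) and "t" (3): a world point X has camera coordinates R X + t. Camera axes: x right, y down, z forward; pixel columns grow to the right and rows downward; lengths in mm; the calibration is good to about 2 mm. A picture is of the moment at which its call begins: read the wrist's pose just before it. calibration takes no time and is no camera call; for the wrist camera it gives the pose at the moment of the call.
- finish_job(): hands the job in, once; it reports no verdict.
The state is a dict: "clock": time; "qpos": joint angles; "qd": joint speeds; "tau": joint torques, N m; "eef_pos": TCP position; "tool_rot": TCP orientation; "force": force on the tool from outside, world axes, zero at the start; "torque": the same for the moment, N m; "width": finger opening in mm.
Only numpy, scipy, OpenCV 4.12 (cv2) and the standard library are available. Lean on these libraries where they do the work, as an engineer would, in place of code of your own. Each camera call takes 0.05 s, during which the arm holds its last target.

## Working session

There is one attempt and no reset: what is moved stays moved. The work goes in short steps, Python scripts to look and compute and a tool call to move; the robot and the scene stay as the last step left them, time stands still between calls to the robot, and variables do not carry over. Pictures are saved under pics/ and viewed, and the job is handed in when it is done.

Besides the shell and the picture viewer there is one more tool, called after "Request:" as name([rows], argument=value, ...), one row to a line, values as JSON. play_rows: Moves the arm, as the interface text tells. Its arguments: {"type":"object","properties":{"targets":{"type":"array"}},"required":["targets"]}

```bash
mkdir -p pics
python3 - <<'E'
from cell import *
import cv2, numpy as np
s=read_state(); print(s)
for n in ["scene","side","wrist"]:
    c=calibration(n); p,d=get_image(n)
    cv2.imwrite(f"pics/{n}0.png",p); np.savez(f"{n}0.npz",p=p,d=d,**c)
    print(n,c)
E
```

```text
{'clock': 0.0, 'qpos': array([ 1.27418896,  0.62930343,  0.03846315,  1.51839583, -0.02702473,
        0.99631614, -0.01997318]), 'qd': array([ 1.34855548e-04, -4.23945892e-05, -3.17064508e-04,  4.12743072e-05,
        1.83485561e-04,  7.75351595e-04,  2.14766653e-03]), 'tau': array([ 1.48851454e-04, -5.63398540e+01,  1.22657184e+00, -1.93444866e+01,
        1.12106130e-02,  1.04813237e-02,  9.64206890e-06]), 'eef_pos': array([ 148.56004907, -632.08390043,  204.10830291]), 'tool_rot': array([ 3.14157732e+00,  1.90424231e-03, -1.33999339e+00]), 'force': array([-0.11560295, -0.1131624 ,  0.52832264]), 'torque': array([ 0.00912041, -0.07061854, -0.00925138]), 'width': 85.549043943531}
scene {'K': array([[393.14513537,   0.        , 258.70165881],
       [  0.        , 393.14513537, 199.6541672 ],
       [  0.        ,   0.        ,   1.        ]]), 'R': array([[-0.99555661, -0.09367511, -0.00959253],
       [-0.07793585,  0.87686147, -0.47438378],
       [ 0.05284927, -0.47152831, -0.88026588]]), 't': array([451.42612178, 152.94136991, 893.16616674])}
side {'K': array([[489.05380076,   0.        , 258.57333454],
       [  0.        , 489.05380076, 188.25070817],
       [  0.        ,   0.        ,   1.        ]]), 'R': array([[ 0.99710738, -0.07469351,  0.01406243],
       [-0.0339846 , -0.60363394, -0.79653695],
       [ 0.0679847 ,  0.79375497, -0.60442628]]), 't': array([-473.56535976,   18.68536629, 1085.47147108])}
wrist {'K': array([[294.87227397,   0.        , 253.59360575],
       [  0.        , 294.87227397, 185.32108826],
       [  0.        ,   0.        ,   1.        ]]), 'R': array([[ 0.22726958, -0.97383088, -0.00139931],
       [-0.92411221, -0.21611921,  0.31513349],
       [-0.30718914, -0.07032714, -0.94904632]]), 't': array([-649.50700827,  -39.03918312,  380.98552936])}
```

View pics/scene0.png

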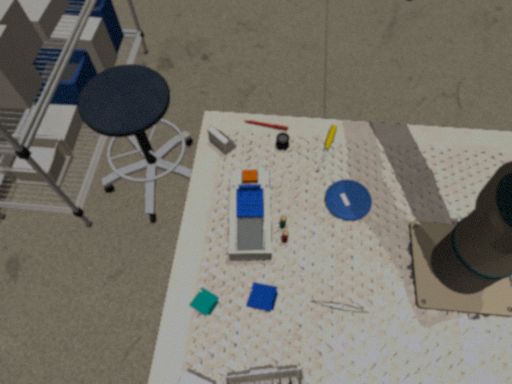

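View pics/side0.png

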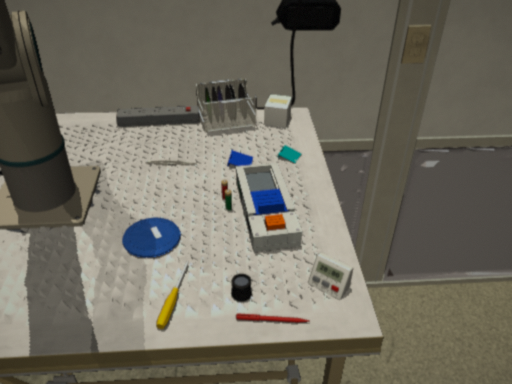

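View pics/wrist0.png

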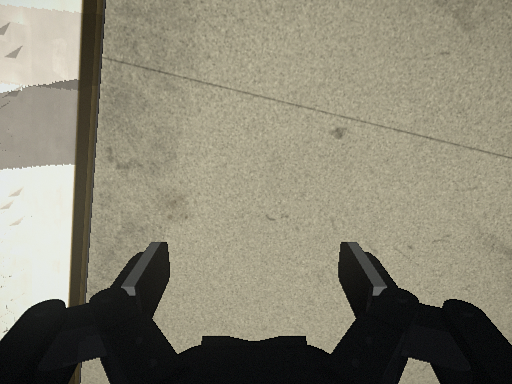

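Scene picture: the counter is at about (250,215), with the orange tab at (250,176), the blue cover at (250,203) and the ledge at (248,235). The fresh cells are at (283,222) and (285,238), the loupe at (283,142). The cover look-alikes are a loose blue plate (262,296), a turquoise plate (204,301) and a blue disc (348,200). Next I'll enlarge both views.

```bash
cat > h.py <<'E'
import numpy as np
def load(n):
    return np.load(n+".npz")
def back(z,u,v,d):
    K=z['K'];R=z['R'];t=z['t']
    c=np.array([(u-K[0,2])/K[0,0]*d,(v-K[1,2])/K[1,1]*d,d]); return R.T@(c-t)
def onz(z,u,v,h):
    K=z['K'];R=z['R'];t=z['t']
    r=R.T@np.array([(u-K[0,2])/K[0,0],(v-K[1,2])/K[1,1],1]); o=-R.T@t
    return o+r*(h-o[2])/r[2]
def tri(z1,p1,z2,p2):
    A=[];b=[]
    for z,p in((z1,p1),(z2,p2)):
        R=z['R'];t=z['t'];K=z['K'];o=-R.T@t
        r=R.T@np.array([(p[0]-K[0,2])/K[0,0],(p[1]-K[1,2])/K[1,1],1]);r/=np.linalg.norm(r)
        P=np.eye(3)-np.outer(r,r);A.append(P);b.append(P@o)
    A=np.vstack(A);b=np.hstack(b);x=np.linalg.lstsq(A,b,rcond=None)[0];return x,np.linalg.norm(A@x-b)
E
python3 - <<'E'
import cv2,numpy as np
from h import *
for n,(u0,u1,v0,v1) in {"scene":(190,320,150,320),"side":(215,315,140,255)}.items():
    p=load(n+"0")['p']; c=p[v0:v1,u0:u1]; k=min(800//(u1-u0),600//(v1-v0))
    print(n,k)
    cv2.imwrite(f"pics/{n}0c.png",cv2.resize(c,None,fx=k,fy=k,interpolation=cv2.INTER_CUBIC))
z=load("scene0")
for nm,u,v in [("tab",250,176),("cover",250,205),("ledge",249,235),("loose",262,296),("turq",204,301),("disc",340,205),("fa",283,219),("fb",285,235),("loupe",283,142)]:
    print(nm,back(z,u,v,z['d'][v,u]).round(1))
z=load("side0")
for nm,u,v in [("tab",274,222),("cover",266,198),("fa",228,193),("fb",224,183),("loupe",241,280)]:
    print(nm,back(z,u,v,z['d'][v,u]).round(1))
E
```

```text
scene 3
side 5
tab [ 489.2 -163.2   60. ]
cover [481.9 -90.8  49. ]
ledge [477.4 -21.4  34.1]
loose [435.8 110.   14. ]
turq [559.8 131.7  11.8]
disc [ 267.  -127.9   14.7]
fa [402.9 -60.1  52. ]
fb [395.9 -22.   49.7]
loupe [ 416.9 -288.2   36.3]
tab [ 490.8 -177.4   55.1]
cover [482.7 -93.4  48.2]
fa [404.5 -71.9  48.2]
fb [396.8 -36.5  48.4]
loupe [ 421.1 -300.6   31.6]
```

View pics/scene0c.png

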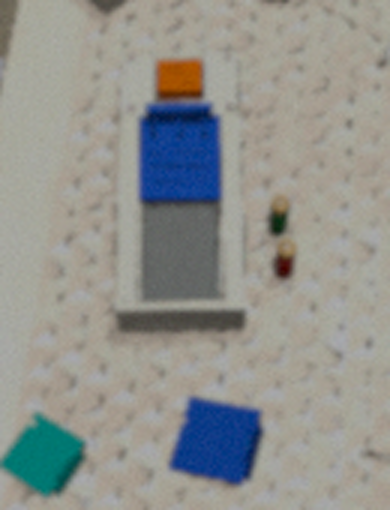

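View pics/side0c.png

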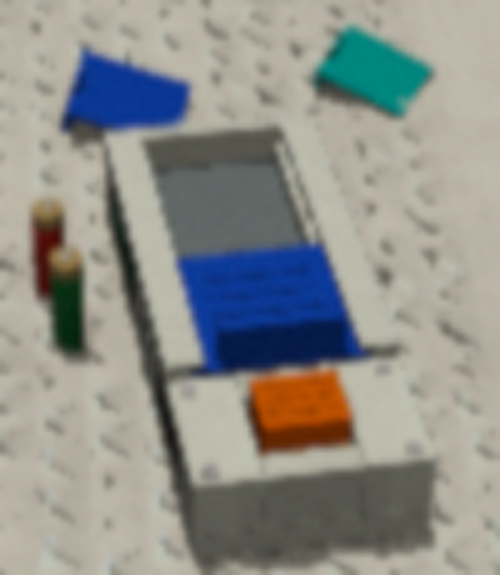

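Run:
```python
import numpy as np
from h import *
for n in("scene","side","wrist"):
    z=load(n+"0"); print(n,(-z['R'].T@z['t']).round(1), z['R'][2].round(3))
z=load("scene0");s=load("side0")
c=lambda u,v:((u+.5)/3-.5+190,(v+.5)/3-.5+150)
e=lambda u,v:((u+.5)/5-.5+215,(v+.5)/5-.5+140)
print("tab c",tri(z,c(180,77),s,e(300,394)))
for nm,a,b in [("wall +y left(+x)",(118,308),(286,126)),("wall -x",(243,308),(106,136)),("rib top rear? +x",(148,106),(350,320)),("rib -x",(211,106),(220,332)),("ledge/cover +x",(141,200),(322,246)),("ledge/cover -x",(220,200),(180,256)),("loupe0",(283,142),(241,280))]:
    if nm=="loupe0": print(nm,tri(z,a,s,b))
    else: print(nm,tri(z,c(*a),s,e(*b)))
```

```text
scene [414.1 329.3 863.1] [ 0.053 -0.472 -0.88 ]
side [ 399.  -885.7  677.6] [ 0.068  0.794 -0.604]
wrist [ 228.6 -614.2  373. ] [-0.307 -0.07  -0.949]
tab c (array([ 491.73421416, -167.7263814 ,   55.75022559]), np.float64(1.6226047490542495))
wall +y left(+x) (array([511.28721303,  29.49008323,  47.1501806 ]), np.float64(6.473873911735121))
wall -x (array([424.4964261 ,  21.78678924,  49.50557494]), np.float64(0.1045633541776108))
rib top rear? +x (array([ 514.0641084 , -133.81698442,   64.18996679]), np.float64(2.8463846390806204))
rib -x (array([ 463.24201083, -138.02019476,   64.102558  ]), np.float64(0.7171131262076624))
ledge/cover +x (array([511.67140509, -60.57357204,  45.78569539]), np.float64(2.6071149953643693))
ledge/cover -x (array([450.81042004, -65.37131201,  46.85579505]), np.float64(2.306875751033676))
loupe0 (array([ 419.13298357, -295.74839522,   26.23631716]), np.float64(3.05775347820659))
```

Request:
play_rows([
  {"slide": [0, 0, 0], "turn": [0, 0, 8.6], "hand": 0},
  {"slide": [-42, -37, 0], "turn": [0, 0, 0], "hand": 0},
  {"slide": [-42, -37, 0], "turn": [0, 0, 0], "hand": 0},
  {"slide": [-42, -37, 0], "turn": [0, 0, 0], "hand": 0},
  {"slide": [-42, -37, 0], "turn": [0, 0, 0], "hand": 0},
])

```text
clock: 0.78
eef_pos: [283.7, -451.7, 204.9]
tool_rot: [-3.141, 0.0, -1.49]
force: [1.3, -0.7, 0.3]
width: 0.2
```

Request:
play_rows([
  {"slide": [-42, -37, 0], "turn": [0, 0, 0], "hand": 0},
  {"slide": [-42, -37, 0], "turn": [0, 0, 0], "hand": 0},
  {"slide": [-42, -37, 0], "turn": [0, 0, 0], "hand": 0},
  {"slide": [-42, -37, 0], "turn": [0, 0, 0], "hand": 0},
  {"slide": [-42, -37, 0], "turn": [0, 0, 0], "hand": 0},
])

```text
clock: 1.4
eef_pos: [451.0, -227.6, 205.0]
tool_rot: [-3.142, -0.0, -1.49]
force: [1.9, -1.0, 0.3]
width: 0.2
```

Run:
```python
from cell import *
import cv2, numpy as np
for i in (1,):
    get_image("side")  # let settle
    s=read_state(); c=calibration("wrist"); p,d=get_image("wrist")
    print(s['clock'],s['eef_pos'],s['tool_rot'],s['qd'].round(3),s['qpos'].round(2))
    np.savez("wrist1.npz",p=p,d=d,**c); cv2.imwrite("pics/wrist1.png",p)
```

```text
1.45 [ 456.80870429 -219.05463278  204.95422103] [-3.13693833  0.00491213 -1.47925848] [ 0.054 -0.004 -0.02   0.009 -0.012 -0.006  0.166] [ 0.37  0.42  0.04  1.91 -0.03  0.8  -1.05]
```

View pics/wrist1.png

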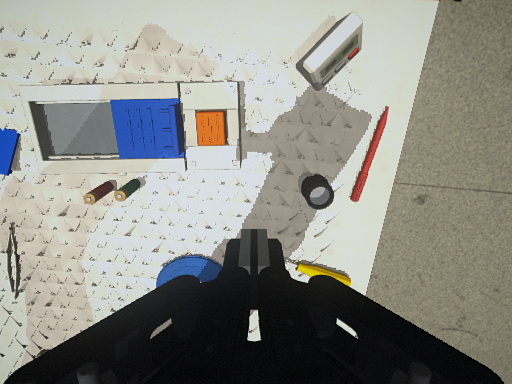

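The wrist picture shows the counter lengthwise: tab at (211,127), rib at about (181,127), cover (145,128), ledge (75,130), cells (100,192) and (128,189), loupe (317,190). It was taken while the arm was still settling, so I'll take another and enlarge it.

Run:
```python
from cell import *
import cv2, numpy as np
s=read_state(); c=calibration("wrist"); p,d=get_image("wrist")
print(s['clock'],s['eef_pos'],s['tool_rot'],s['qd'].round(3),s['force'])
np.savez("wrist2.npz",p=p,d=d,**c)
cr=p[70:185,15:255]; cv2.imwrite("pics/wrist2c.png",cv2.resize(cr,None,fx=3.33333,fy=3.33333,interpolation=cv2.INTER_CUBIC))
```

```text
1.5 [ 454.5967339  -222.19491747  204.89206772] [-3.13870119  0.00332646 -1.47885349] [ 0.075 -0.008  0.084  0.022  0.042  0.009  0.063] [-0.42536334 -0.12548202 -0.59485095]
```

View pics/wrist2c.png

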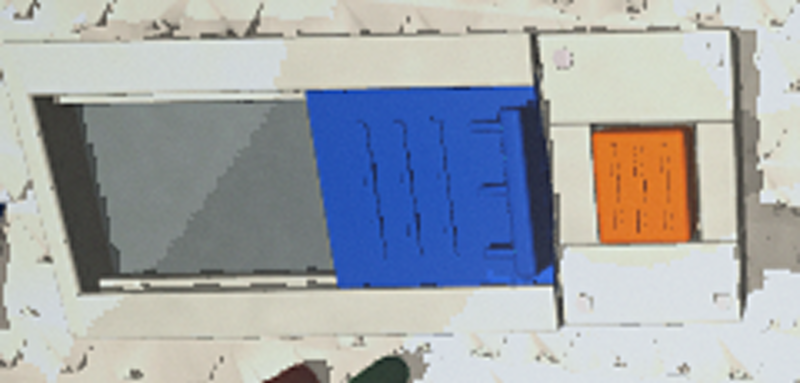

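Run:
```python
import numpy as np
from h import *
z=load("wrist2"); S=load("scene0"); Z=load("side0")
w=lambda u,v:(u/3.3333+15,v/3.3333+70)
for nm,u,v,h in [("tab1",594,130,56),("tab2",689,128,56),("tab3",690,243,56),("tab4",601,243,56),("ribtop rear +x",523,107,67),("ribtop rear -x",532,276,67),("deck +x-y",733,30,44),("deck -x-y",741,320,44),("rail -x",80,335,51.5),("rail -x2",557,328,51.5),("rail in -x",80,292,51.5),("cover+y +x",306,92,47),("cover+y -x",337,286,47)]:
    a=w(u,v); ui,vi=int(round(a[0])),int(round(a[1])); print(nm,onz(z,*a,h).round(1),"depth",back(z,*a,z['d'][vi,ui]).round(1))
print("tab depth mean", back(z,*w(643,187),np.median(z['d'][120:133,200:218])))
c=lambda u,v:((u+.5)/3-.5+190,(v+.5)/3-.5+150)
e=lambda u,v:((u+.5)/5-.5+215,(v+.5)/5-.5+140)
print(tri(z,w(643,187),Z,e(298,395))) 
print(tri(z,w(643,187),S,c(180,76)))
print("wr1 vs scene ribtop", tri(z,w(523,107),Z,e(350,318)),tri(z,w(532,276),Z,e(218,330)))
```

```text
tab1 [ 509.7 -153.6   56. ] depth [ 508.  -149.7   36.4]
tab2 [ 513.  -183.2   56. ] depth [ 510.2 -179.3   17.7]
tab3 [ 476.8 -185.6   56. ] depth [ 474.5 -184.5   43.7]
tab4 [ 474.1 -156.8   56. ] depth [ 471.3 -154.1   41.4]
ribtop rear +x [ 515.4 -134.2   67. ] depth [ 514.7 -131.8   57.8]
ribtop rear -x [ 463.8 -137.3   67. ] depth [ 459.2 -132.4   47.7]
deck +x-y [ 543.3 -194.2   44. ] depth [ 5.444e+02 -1.913e+02 -3.000e-01]
deck -x-y [ 449.4 -203.6   44. ] depth [ 4.378e+02 -2.020e+02 -2.000e-01]
rail -x [425.6  19.9  51.5] depth [426.   19.   52.7]
rail -x2 [ 442.9 -141.9   51.5] depth [ 442.8 -141.8   51. ]
rail in -x [440.8  17.8  51.5] depth [440.4  18.8  50.1]
cover+y +x [512.4 -59.8  47. ] depth [512.4 -59.7  46.7]
cover+y -x [449.6 -66.3  47. ] depth [449.3 -65.8  46. ]
tab depth mean [ 493.40551705 -169.65897552   56.1843703 ]
(array([ 492.67599473, -169.48201954,   56.57723884]), np.float64(1.138237282008012))
(array([ 491.95912227, -169.57474139,   53.47218541]), np.float64(1.5871500477144092))
wr1 vs scene ribtop (array([ 515.62734979, -133.99813767,   65.71522914]), np.float64(0.5148390033640629)) (array([ 463.05344478, -136.52392847,   63.97322717]), np.float64(0.021335237369887614))
```

Request:
play_rows([
  {"slide": [0, 0, 0], "turn": [0, 0, -1.1], "hand": 0},
  {"slide": [0, 0, 20], "turn": [0, 0, 0], "hand": 0},
])

```text
clock: 1.8
eef_pos: [450.2, -231.4, 185.9]
tool_rot: [-3.139, -0.002, -1.473]
force: [0.4, -0.2, -0.6]
width: -0.1
```

Request:
play_rows([
  {"slide": [-28, -24, 0], "turn": [0, 0, 0], "hand": 0},
  {"slide": [-27, -24, 20], "turn": [0, 0, 0], "hand": 0},
  {"slide": [0, 0, 40], "turn": [0, 0, 0], "hand": 0},
  {"slide": [0, 0, 40], "turn": [0, 0, 0], "hand": 0},
  {"slide": [0, 0, 0], "turn": [0, 0, 0], "hand": 0},
])

```text
clock: 2.42
eef_pos: [489.3, -170.7, 82.8]
tool_rot: [3.135, 0.002, -1.473]
force: [0.7, 0.2, 0.4]
width: -0.3
```

Run:
```python
from cell import *
import cv2, numpy as np
for i in range(3):
    s=read_state(); print(s['clock'],s['eef_pos'].round(1),s['tool_rot'].round(4),s['force'].round(1))
    c=calibration("wrist"); p,d=get_image(["side","scene","wrist"][i])
    np.savez(["side","scene","wrist"][i]+"3.npz",p=p,d=d,**calibration(["side","scene","wrist"][i]))
    if i==0: cv2.imwrite("pics/side3c.png",cv2.resize(p[100:240,200:320],None,fx=4,fy=4,interpolation=cv2.INTER_CUBIC))
    if i==2: cv2.imwrite("pics/wrist3.png",p)
```

```text
2.425 [ 489.3 -170.7   82.8] [ 3.1353e+00  1.7000e-03 -1.4733e+00] [0.7 0.2 0.4]
2.475 [ 491.  -171.    84.5] [ 3.1389e+00  4.0000e-04 -1.4733e+00] [-0.5  0.2  0.5]
2.525 [ 492.3 -171.2   85.7] [-3.1415e+00 -6.0000e-04 -1.4730e+00] [ 0.3 -0.9  0.4]
```

View pics/side3c.png

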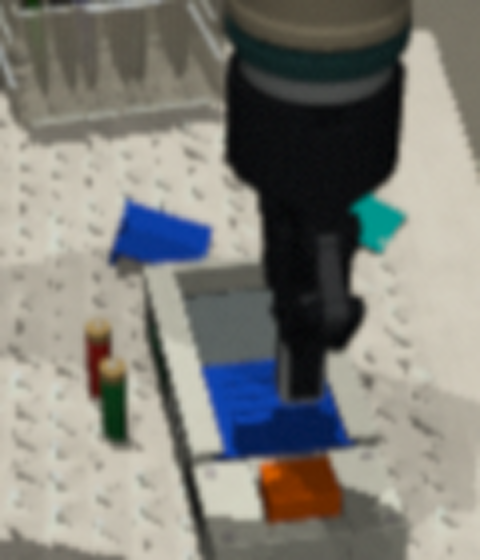

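View pics/wrist3.png

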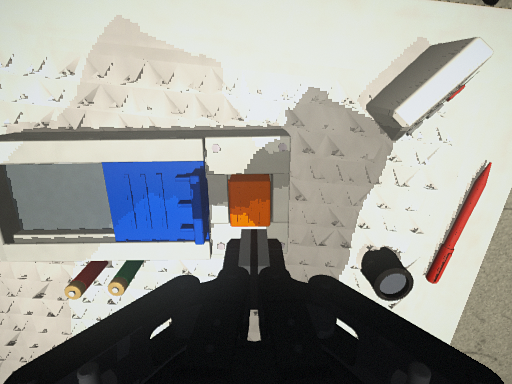

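Request:
play_rows([
  {"slide": [-1, -1, 15], "turn": [0, 0, 0], "hand": 0},
  {"slide": [0, 0, 9], "turn": [0, 0, 0], "hand": 0},
  {"slide": [0, 0, 4], "turn": [0, 0, 0], "hand": 0},
  {"slide": [0, 0, 3], "turn": [0, 0, 0], "hand": 0},
  {"slide": [0, 0, 2], "turn": [0, 0, 0], "hand": 0},
])

```text
clock: 3.2
eef_pos: [493.4, -168.6, 51.9]
tool_rot: [-3.142, -0.0, -1.471]
force: [0.1, -0.3, -0.4]
width: -0.1
```

Request:
play_rows([
  {"slide": [0, 0, 2], "turn": [0, 0, 0], "hand": 0},
  {"slide": [0, 0, 0], "turn": [0, 0, 0], "hand": 0},
])

```text
clock: 3.45
eef_pos: [493.4, -168.6, 50.0]
tool_rot: [-3.142, -0.0, -1.471]
force: [0.1, -0.7, 0.3]
width: -0.0
```

Run:
```python
from cell import *
import cv2, numpy as np
s=read_state(); print(s['clock'],s['eef_pos'].round(1),s['tool_rot'].round(4),s['force'].round(1))
p,d=get_image("wrist")
cv2.imwrite("pics/wrist4c.png",cv2.resize(p[100:300,150:350],None,fx=3,fy=3,interpolation=cv2.INTER_CUBIC))
p,d=get_image("side")
cv2.imwrite("pics/side4c.png",cv2.resize(p[140:260,220:320],None,fx=5,fy=5,interpolation=cv2.INTER_CUBIC))
s=read_state(); print(s['clock'],s['eef_pos'].round(1),s['tool_rot'].round(4),s['force'].round(1))
```

```text
3.45 [ 493.4 -168.6   50. ] [-3.1416 -0.     -1.4709] [ 0.1 -0.7  0.3]
3.55 [ 493.4 -168.6   50.1] [-3.1414e+00 -1.0000e-04 -1.4709e+00] [ 0.1 -0.1  0.5]
```

View pics/side4c.png

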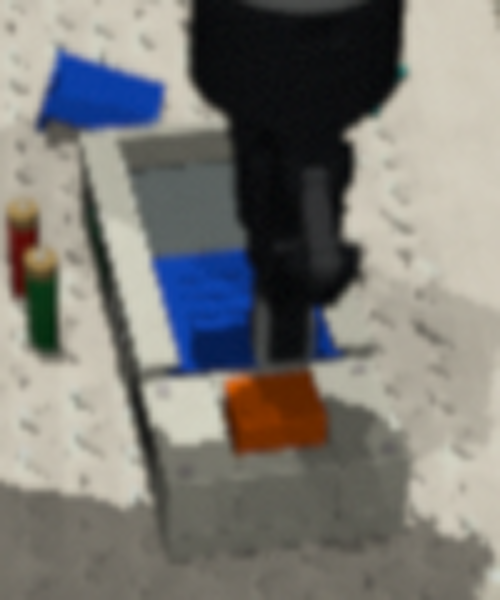

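View pics/wrist4c.png

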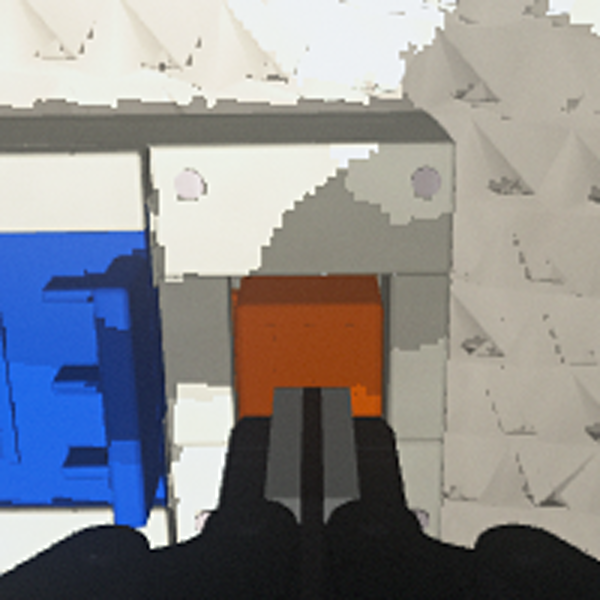

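Run:
```python
from cell import *
import numpy as np, cv2
def proj(n,X):
    c=calibration(n); q=c['K']@(c['R']@np.array(X,float)+c['t']); return (q[:2]/q[2]).round(1)
for z in (50,60,70,80): print(z,"side",(proj("side",[493.4,-168.6,z])-[220,140])*5,"wrist",(proj("wrist",[493.4,-168.6,z])-[150,100])*3)
Z=dict(np.load("side3.npz"))
print(((proj("side",[493,-169.6,56])-[220,140])*5), (proj("wrist",[493.2,-169.6,56])-[150,100])*3)
p,d=get_image("side"); c=calibration("side")
for (u,v) in [(285,350),(285,360),(275,390),(275,410),(275,430)]:
    uu,vv=u/5+220,v/5+140
    dd=d[int(round(vv)),int(round(uu))]; K=c['K']
    print(u,v,(c['R'].T@(np.array([(uu-K[0,2])/K[0,0]*dd,(vv-K[1,2])/K[1,1]*dd,dd])-c['t'])).round(1))
p,d=get_image("wrist"); c=calibration("wrist")
np.savez("wrist4.npz",p=p,d=d,**c)
from h import back
z=np.load("wrist4.npz")
for (u,v) in [(310,340),(290,400),(340,400),(290,450),(340,450),(310,296),(260,390)]:
    uu,vv=u/3+150,v/3+100; print(u,v,back(z,uu,vv,d[int(vv),int(uu)]).round(1))
print(read_state()['qpos'])
```

```text
50 side [274. 405.] wrist [309.6 373.2]
60 side [275.  385.5] wrist [309.6 395.4]
70 side [276.  365.5] wrist [309.6 419.7]
80 side [276.5 345.5] wrist [309.6 447.3]
[274. 395.] [314.4 387.6]
285 350 [ 495.3 -178.8   86.1]
285 360 [ 495.3 -180.1   82.3]
275 390 [ 493.8 -166.7   55.9]
275 410 [ 492.4 -179.7   57. ]
275 430 [ 492.  -185.1   51.6]
310 340 [ 503.9 -167.6   56.7]
290 400 [ 505.5 -164.1   85.9]
340 400 [ 506.2 -172.5   85.6]
290 450 [ 505.  -164.5  101. ]
340 450 [ 505.5 -172.1  100.5]
310 296 [ 510.4 -167.    49.2]
260 390 [ 491.1 -158.6   55.2]
[ 0.25938069  0.68380853  0.02406347  2.00470246 -0.03476938  0.45316181
 -1.16159256]
```

Run:
```python
import numpy as np, cv2
from h import back
for n,zt,cols in [("wrist0",204.1,(152,162,345,355)),("wrist2",204.9,(247,265)),("wrist3",85.7,(247,265)),("wrist4",50,(245,262))]:
    z=np.load(n+".npz")
    for u in cols:
        o=[]
        for v in range(222,300,4):
            d=z['d'][v,u]; X=back(z,u,v,d)
            if X[2]-zt>-20 and d>0: o.append((v,(X[2]-zt).round(1)))
        print(n,u,o)
```

```text
wrist0 152 [(242, np.float64(44.3)), (246, np.float64(47.2)), (250, np.float64(51.3)), (254, np.float64(55.2)), (258, np.float64(58.0)), (262, np.float64(61.3)), (266, np.float64(61.6)), (270, np.float64(62.6)), (274, np.float64(62.8)), (278, np.float64(62.9)), (282, np.float64(63.7)), (286, np.float64(65.0)), (290, np.float64(64.6)), (294, np.float64(65.6)), (298, np.float64(66.1))]
wrist0 162 [(242, np.float64(44.4)), (246, np.float64(47.0)), (250, np.float64(47.9)), (254, np.float64(49.2)), (258, np.float64(48.4)), (262, np.float64(49.6)), (266, np.float64(50.3)), (270, np.float64(50.8)), (274, np.float64(51.8)), (278, np.float64(52.2)), (282, np.float64(52.3)), (286, np.float64(53.3)), (290, np.float64(53.0)), (294, np.float64(54.3))]
wrist0 345 [(242, np.float64(44.6)), (246, np.float64(46.6)), (250, np.float64(47.3)), (254, np.float64(48.9)), (258, np.float64(48.1)), (262, np.float64(48.9)), (266, np.float64(50.3)), (270, np.float64(50.8)), (274, np.float64(50.8)), (278, np.float64(52.0)), (282, np.float64(53.1)), (286, np.float64(52.4)), (290, np.float64(54.3)), (294, np.float
[... 2565 characters left out ...]
float64(67.6)), (274, np.float64(71.0)), (278, np.float64(73.6)), (282, np.float64(75.4)), (286, np.float64(78.4)), (290, np.float64(80.2)), (294, np.float64(82.2)), (298, np.float64(82.4))]
wrist4 262 [(222, np.float64(5.4)), (226, np.float64(6.1)), (230, np.float64(31.4)), (234, np.float64(35.7)), (238, np.float64(40.2)), (242, np.float64(44.2)), (246, np.float64(47.6)), (250, np.float64(51.6)), (254, np.float64(54.5)), (258, np.float64(57.7)), (262, np.float64(61.2)), (266, np.float64(63.9)), (270, np.float64(68.5)), (274, np.float64(70.8)), (278, np.float64(72.9)), (282, np.float64(75.9)), (286, np.float64(78.2)), (290, np.float64(80.2)), (294, np.float64(82.3)), (298, np.float64(83.1))]
```

Both the side view and the wrist depth put the real fingertips, when shut, about 30 mm above the reported TCP. The zero force with the TCP reported at z=50 agrees, since the tips are then at about 80. I'll carry on down, going by force and picture.

Request:
play_rows([
  {"slide": [0, 0, 10], "turn": [0, 0, 0], "hand": 0},
  {"slide": [0, 0, 6], "turn": [0, 0, 0], "hand": 0},
  {"slide": [0, 0, 3], "turn": [0, 0, 0], "hand": 0},
  {"slide": [0, 0, 2], "turn": [0, 0, 0], "hand": 0},
  {"slide": [0, 0, 0], "turn": [0, 0, 0], "hand": 0},
])

```text
clock: 4.28
eef_pos: [493.4, -168.6, 28.9]
tool_rot: [-3.142, -0.0, -1.471]
force: [-0.4, -0.5, -0.3]
width: -0.1
```

Request:
play_rows([
  {"slide": [0, 0, 2], "turn": [0, 0, 0], "hand": 0},
  {"slide": [0, 0, 2], "turn": [0, 0, 0], "hand": 0},
])

```text
clock: 4.53
eef_pos: [493.6, -168.6, 25.2]
tool_rot: [-3.141, -0.0, -1.471]
force: [-0.3, 0.0, 3.8]
width: 0.1
```

Request:
play_rows([
  {"slide": [0, 0, 2], "turn": [0, 0, 0], "hand": 0},
])

```text
clock: 4.65
eef_pos: [493.6, -168.6, 23.1]
tool_rot: [-3.141, -0.0, -1.471]
force: [-0.2, 0.5, 3.0]
width: -0.2
```

Request:
play_rows([
  {"slide": [0, 0, 2], "turn": [0, 0, 0], "hand": 0},
  {"slide": [0, 0, 2], "turn": [0, 0, 0], "hand": 0},
])

```text
clock: 4.9
eef_pos: [493.7, -168.7, 20.5]
tool_rot: [-3.141, -0.0, -1.471]
force: [-5.3, 1.7, 34.8]
width: -0.2
```

Request:
play_rows([
  {"slide": [0, 0, 1], "turn": [0, 0, 0], "hand": 0},
])

```text
clock: 5.03
eef_pos: [493.7, -168.7, 20.4]
tool_rot: [-3.14, -0.0, -1.471]
force: [-5.0, 2.3, 37.2]
width: -0.4
```

Request:
play_rows([
  {"slide": [0, 0, 1], "turn": [0, 0, 0], "hand": 0},
])

```text
clock: 5.15
eef_pos: [493.7, -168.7, 20.4]
tool_rot: [-3.14, -0.0, -1.471]
force: [-7.1, 2.9, 45.5]
width: 0.3
```

Hard stop reached at about 20.4, after roughly 9 mm of travel. I'll rise so the tips are at about z=57 and check the tab.

Request:
play_rows([
  {"slide": [0, 0, -7], "turn": [0, 0, 0], "hand": 0},
  {"slide": [0, 0, -7], "turn": [0, 0, 0], "hand": 0},
  {"slide": [0, 0, 0], "turn": [0, 0, 0], "hand": 0},
])

```text
clock: 5.52
eef_pos: [493.5, -168.6, 31.1]
tool_rot: [-3.141, -0.0, -1.471]
force: [-0.2, -0.4, 0.4]
width: 0.2
```

Run:
```python
from cell import *
import cv2, numpy as np
from h import back
s=read_state(); print(s['clock'],s['eef_pos'].round(1),s['tool_rot'].round(4),s['force'].round(1))
c=calibration("wrist");p,d=get_image("wrist"); np.savez("wrist5.npz",p=p,d=d,**c)
cv2.imwrite("pics/wrist5c.png",cv2.resize(p[80:280,100:366],None,fx=3,fy=3,interpolation=cv2.INTER_CUBIC))
z=np.load("wrist5.npz")
for u,v in [(245,205),(255,205),(265,205),(235,200)]:
    print(u,v,p[v,u],back(z,u,v,d[v,u]).round(1))
c=calibration("side");p,d=get_image("side"); np.savez("side5.npz",p=p,d=d,**c)
cv2.imwrite("pics/side5c.png",cv2.resize(p[140:260,220:320],None,fx=5,fy=5,interpolation=cv2.INTER_CUBIC))
```

```text
5.525 [ 493.5 -168.6   31.1] [-3.1413e+00 -2.0000e-04 -1.4710e+00] [-0.2 -0.4  0.4]
245 205 [ 32  57 108] [ 510.8 -162.2   42.5]
255 205 [ 29  54 106] [ 511.3 -167.9   42.1]
265 205 [ 30  56 107] [ 512.  -173.6   42.5]
235 200 [124 136 139] [ 513.9 -156.3   43.9]
```

View pics/wrist5c.png

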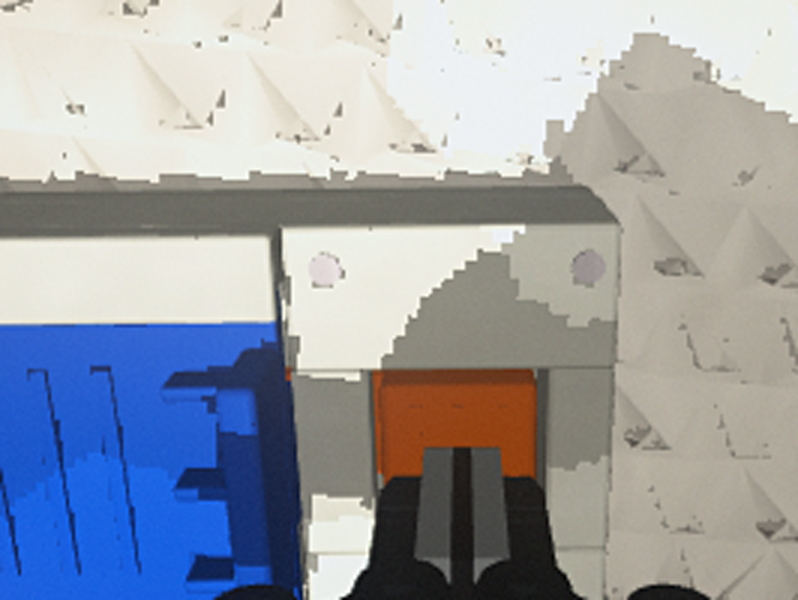

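View pics/side5c.png

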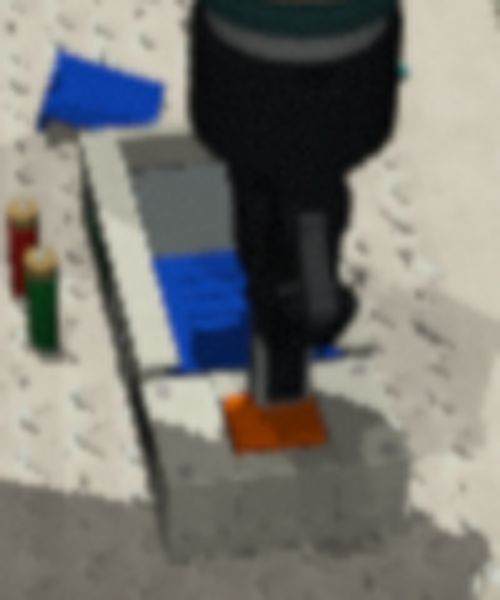

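The tab is now low, just proud of the deck, and the fingertips clear it. Next I'll approach the rib, which should be about 25 mm ahead along tool −x.

Request:
play_rows([
  {"slide": [-8, 0, 0], "turn": [0, 0, 0], "hand": 0},
  {"slide": [-7, 0, 0], "turn": [0, 0, 0], "hand": 0},
  {"slide": [-4, 0, 0], "turn": [0, 0, 0], "hand": 0},
  {"slide": [-2, 0, 0], "turn": [0, 0, 0], "hand": 0},
  {"slide": [-2, 0, 0], "turn": [0, 0, 0], "hand": 0},
])

```text
clock: 6.25
eef_pos: [491.2, -145.9, 31.1]
tool_rot: [-3.141, -0.0, -1.471]
force: [-0.1, -0.6, -0.4]
width: 0.2
```

Request:
play_rows([
  {"slide": [-2, 0, 0], "turn": [0, 0, 0], "hand": 0},
  {"slide": [-2, 0, 0], "turn": [0, 0, 0], "hand": 0},
  {"slide": [-2, 0, 0], "turn": [0, 0, 0], "hand": 0},
  {"slide": [-2, 0, 0], "turn": [0, 0, 0], "hand": 0},
])

```text
clock: 6.75
eef_pos: [490.3, -137.6, 31.0]
tool_rot: [-3.142, -0.0, -1.471]
force: [-0.2, -0.5, -0.9]
width: 0.0
```

Run:
```python
from cell import *
import cv2, numpy as np
from h import back
z=np.load("wrist5.npz"); print("tab", [back(z,u,222,z['d'][222,u]).round(1) for u in (232,236,272)])
s=read_state(); print(s['clock'],s['eef_pos'].round(1),s['tool_rot'].round(4),s['force'].round(1))
c=calibration("wrist");p,d=get_image("wrist"); np.savez("wrist6.npz",p=p,d=d,**c)
cv2.imwrite("pics/wrist6c.png",cv2.resize(p[80:280,100:366],None,fx=3,fy=3,interpolation=cv2.INTER_CUBIC))
```

```text
tab [array([ 500.9, -155.6,   45.6]), array([ 501.7, -158. ,   46.8]), array([ 504.1, -178.3,   47.6])]
6.75 [ 490.3 -137.6   31. ] [-3.1415 -0.     -1.471 ] [-0.2 -0.5 -0.9]
```

View pics/wrist6c.png

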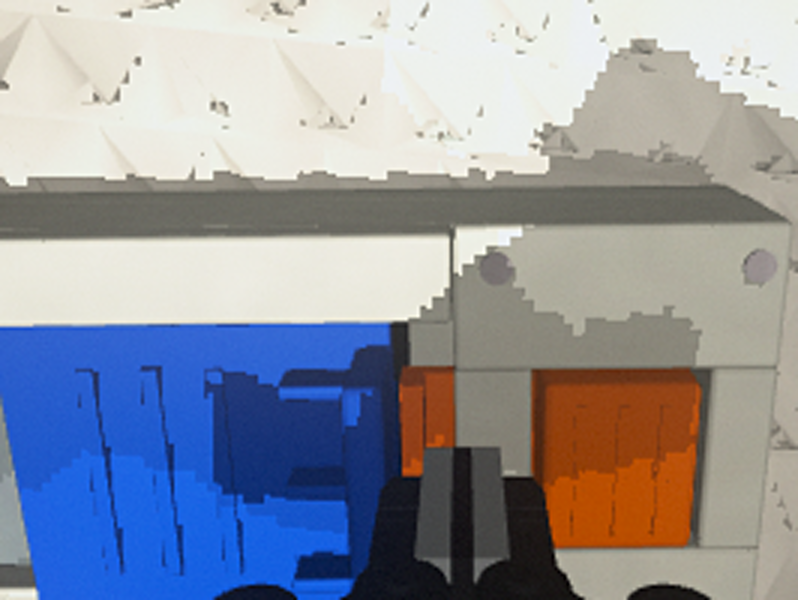

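Tab top measures about 47 mm, so it is fully in. The cover has already moved a few mm: the orange latch is uncovered at crop (428,420) behind its rear edge. I'll keep pushing gently.

Request:
play_rows([
  {"slide": [-3, 0, 0], "turn": [0, 0, 0], "hand": 0},
  {"slide": [-3, 0, 0], "turn": [0, 0, 0], "hand": 0},
  {"slide": [-3, 0, 0], "turn": [0, 0, 0], "hand": 0},
  {"slide": [-3, 0, 0], "turn": [0, 0, 0], "hand": 0},
  {"slide": [-3, 0, 0], "turn": [0, 0, 0], "hand": 0},
])

```text
clock: 7.42
eef_pos: [488.7, -122.5, 31.0]
tool_rot: [-3.142, 0.0, -1.471]
force: [0.1, 0.0, -0.3]
width: -0.2
```

Request:
play_rows([
  {"slide": [-3, 0, 0], "turn": [0, 0, 0], "hand": 0},
  {"slide": [-3, 0, 0], "turn": [0, 0, 0], "hand": 0},
  {"slide": [-3, 0, 0], "turn": [0, 0, 0], "hand": 0},
  {"slide": [-3, 0, 0], "turn": [0, 0, 0], "hand": 0},
  {"slide": [-3, 0, 0], "turn": [0, 0, 0], "hand": 0},
])

```text
clock: 8.05
eef_pos: [487.3, -107.7, 31.0]
tool_rot: [-3.142, -0.0, -1.471]
force: [-0.2, -0.8, 0.1]
width: 0.1
```

Request:
play_rows([
  {"slide": [-3, 0, 0], "turn": [0, 0, 0], "hand": 0},
  {"slide": [-3, 0, 0], "turn": [0, 0, 0], "hand": 0},
  {"slide": [-3, 0, 0], "turn": [0, 0, 0], "hand": 0},
  {"slide": [-3, 0, 0], "turn": [0, 0, 0], "hand": 0},
  {"slide": [-3, 0, 0], "turn": [0, 0, 0], "hand": 0},
])

```text
clock: 8.68
eef_pos: [485.7, -92.7, 31.0]
tool_rot: [3.142, -0.0, -1.471]
force: [0.2, 0.3, -1.3]
width: -0.4
```

Run:
```python
from cell import *
import cv2, numpy as np
s=read_state(); print(s['clock'],s['eef_pos'].round(1),s['tool_rot'].round(4),s['force'].round(1))
c=calibration("wrist");p,d=get_image("wrist"); np.savez("wrist7.npz",p=p,d=d,**c)
cv2.imwrite("pics/wrist7.png",p)
```

```text
8.675 [485.7 -92.7  31. ] [ 3.1416 -0.     -1.4709] [ 0.2  0.3 -1.3]
```

View pics/wrist7.png

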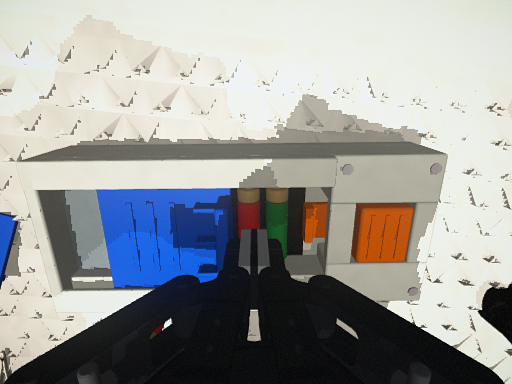

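The bay is opening: the spent cells show at (248,215) and (277,215), and the cover runs straight in its rails. About 24 mm to go.

Request:
play_rows([
  {"slide": [-3, 0, 0], "turn": [0, 0, 0], "hand": 0},
  {"slide": [-3, 0, 0], "turn": [0, 0, 0], "hand": 0},
  {"slide": [-3, 0, 0], "turn": [0, 0, 0], "hand": 0},
  {"slide": [-3, 0, 0], "turn": [0, 0, 0], "hand": 0},
  {"slide": [-3, 0, 0], "turn": [0, 0, 0], "hand": 0},
])

```text
clock: 9.35
eef_pos: [484.2, -77.8, 31.0]
tool_rot: [-3.142, -0.0, -1.471]
force: [-0.7, -0.6, 0.2]
width: -0.0
```

Request:
play_rows([
  {"slide": [-3, 0, 0], "turn": [0, 0, 0], "hand": 0},
  {"slide": [-3, 0, 0], "turn": [0, 0, 0], "hand": 0},
  {"slide": [-2, 0, 0], "turn": [0, 0, 0], "hand": 0},
  {"slide": [0, 0, 0], "turn": [0, 0, 0], "hand": 0},
])

```text
clock: 9.85
eef_pos: [483.4, -69.7, 31.0]
tool_rot: [3.142, 0.0, -1.471]
force: [0.9, 0.1, -0.7]
width: 0.2
```

Run:
```python
from cell import *
import cv2, numpy as np
s=read_state(); print(s['clock'],s['eef_pos'].round(1),s['tool_rot'].round(4),s['force'].round(1))
c=calibration("wrist");p,d=get_image("wrist"); np.savez("wrist8.npz",p=p,d=d,**c)
cv2.imwrite("pics/wrist8c.png",cv2.resize(p[120:320,20:420],None,fx=2,fy=2,interpolation=cv2.INTER_CUBIC))
```

```text
9.85 [483.4 -69.7  31. ] [ 3.1415e+00  2.0000e-04 -1.4705e+00] [ 0.9  0.1 -0.7]
```

View pics/wrist8c.png

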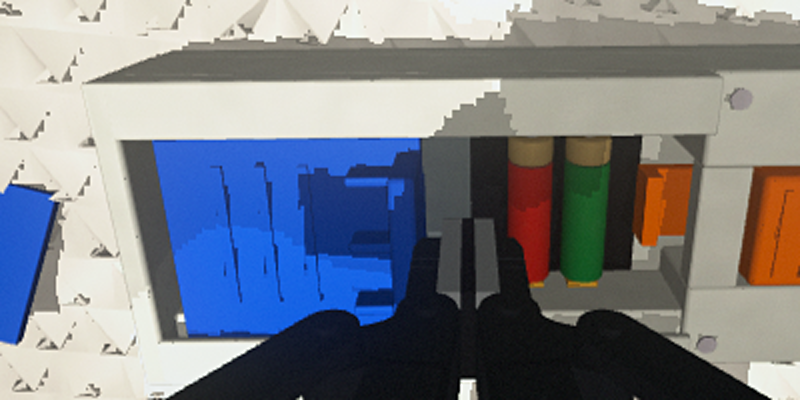

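Run:
```python
import numpy as np
from h import *
z=load("wrist8"); w=lambda u,v:(u/2+20,v/2+120)
ax=np.array([-.0998,.995])
for nm,u,v,h in [("cover+y",153,142,47),("cover+y b",185,330,47),("wall in",120,142,51.5),("wall in b",158,336,51.5),("cover -y",421,145,47),("bay+y",470,150,42),("ledge",446,170,42)]:
    a=w(u,v); X=onz(z,*a,h); b=back(z,*a,z['d'][int(a[1]),int(a[0])]); print(nm,X.round(1),(X[:2]-[493.2,-169.6])@ax, b.round(1),(b[:2]-[493.2,-169.6])@ax)
```

```text
cover+y [502.8  18.7  47. ] 186.41092047992623 [502.6  19.   46.4] 186.76907244271024
cover+y b [441.8  13.1  47. ] 186.93791023684827 [437.2  15.9  41.3] 190.16797786958793
wall in [503.8  25.1  51.5] 192.66547248619517 [503.3  25.8  50.3] 193.40028909799847
wall in b [442.5  19.1  51.5] 192.79063375824722 [442.6  19.   51.6] 192.70678566237336
cover -y [509.2 -54.6  47. ] 112.810293868499 [508.1 -54.5  43.8] 113.07715366361599
bay+y [507.3 -68.4  42. ] 99.3000998704124 [498.8 -69.4  18.9] 99.18818024050947
ledge [500.5 -62.1  42. ] 106.21792682420157 [496.7 -62.1  32.8] 106.57699761706854
```

The cover has moved about 78 mm. Its front edge is about 6 mm short of the end wall, and its rear edge is about 13 mm past the bay. Backing off and rising.

Request:
play_rows([
  {"slide": [6, 0, 0], "turn": [0, 0, 0], "hand": 0},
  {"slide": [6, 0, 0], "turn": [0, 0, 0], "hand": 0},
  {"slide": [0, 0, -20], "turn": [0, 0, 0], "hand": 0},
  {"slide": [0, 0, -40], "turn": [0, 0, 0], "hand": 0},
  {"slide": [0, 0, -40], "turn": [0, 0, 0], "hand": 0},
])

```text
clock: 10.52
eef_pos: [484.3, -82.6, 131.9]
tool_rot: [3.141, -0.0, -1.472]
force: [0.2, 0.8, 0.4]
width: 0.3
```

Request:
play_rows([
  {"slide": [20, 25, -30], "turn": [0, 0, 0], "hand": 0},
  {"slide": [20, 25, -20], "turn": [0, 0, 0], "hand": 0},
  {"slide": [0, 0, 0], "turn": [0, 0, 0], "hand": 0},
  {"slide": [0, 0, 0], "turn": [0, 0, 0], "hand": 0},
])

```text
clock: 11.02
eef_pos: [439.2, -126.7, 181.0]
tool_rot: [-3.141, 0.0, -1.471]
force: [0.0, 0.3, 0.2]
width: 0.2
```

Run:
```python
from cell import *
import cv2, numpy as np
s=read_state(); print(s['clock'],s['eef_pos'].round(1),s['force'].round(1),abs(s['qd']).max())
for n in("wrist","scene","side"):
    c=calibration(n);p,d=get_image(n); np.savez(n+"9.npz",p=p,d=d,**c); 
    cv2.imwrite(f"pics/{n}9.png",p)
p=np.load("wrist9.npz")['p'];a=np.load("scene9.npz")['p'][130:320,190:320];b=np.load("side9.npz")['p'][140:310,200:330]
cv2.imwrite("pics/ext9.png",np.hstack([cv2.resize(a,(390,570),interpolation=2),cv2.resize(b,(410,570),interpolation=2)]))
```

```text
11.025 [ 439.2 -126.7  181. ] [0.  0.3 0.2] 0.018115551997694723
```

View pics/wrist9.png

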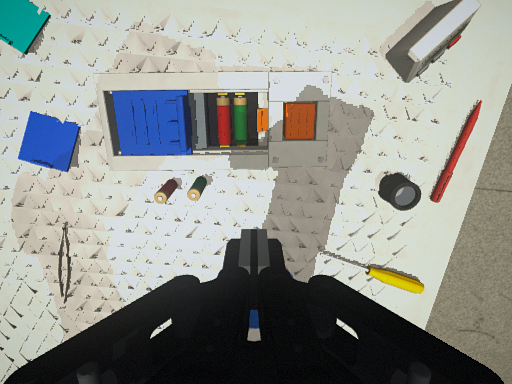

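View pics/ext9.png

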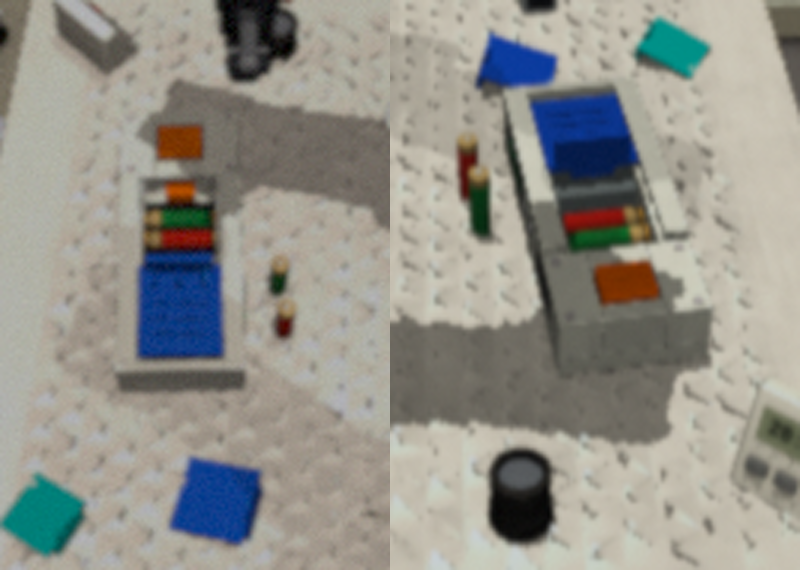

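The final pictures show the cover parked over the ledge against the +y end, the bay fully open with both spent cells in place, and the tab flush and low. The fresh cells and the loupe are standing where they were, and the arm is clear. Handing in.

Run:
```python
from cell import *
print(finish_job())
```

```text
the job is handed in; nothing more can be done
None
```

The battery bay is open. With shut fingertips I pressed the orange tab to its hard stop, then pushed the blue cover by its rib about 78 mm onto the ledge and drew the arm clear. I handed the job in at about 11 s of the 32 s allowed.

**Last checks:**
- **Tab:** its top measured about 47 mm above the bench, which is fully in.
- **Cover:** its rear edge is about 13 mm past the bay and its front edge about 6 mm short of the end wall.
- **Bystanders:** the fresh cells and the loupe look unmoved in all three cameras. I judged that by eye, not by measuring.
- **Arm:** the wrist force is about zero and the fingers touch nothing.

**Disagreements:**
- **Fingertip height:** the real fingertips, when shut, stood about 27–30 mm above the reported tool point. I set heights from the depth images and the force at contact instead.
- **Pressing force:** I kept pressing for two rows after the tab had bottomed out, so the wrist force reached about 45 N. That is under the 120 N wrist limit. The 40 N limit is for the arm and the gripper's body; only the fingertips were touching.

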